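# Stroke the sample organiser's flip lids shut

## Task

The five blue flip lids of the sample organiser stand ajar. With your fingertips, stroke lightly along the row in one pass, beginning at the yellow end, so that the lids fold fully shut one after the other; keep the fingertips close to the box until the last lid is down, then draw clear. Do not lift or shove the organiser, do not bend any lid back, and leave the bottle, beaker and tip box alone.

Things in the scene. Friction and masses are not known exactly. Their poses are not given: they have to be found in the camera images.
- organiser: Loose white sample organiser, 202 x 60 mm, 34 mm high, about 1 kg, standing on the bench (z = 0). Origin: centre of its underside; x along the row of lids, y across it, z up. Its -x end is a solid yellow block, 12 mm long, full width, 38 mm high; blue lids 1 to 5 follow towards +x. A fingertip moving towards +x just above z = 38 mm folds the lids down; towards -x it would bend them open.
- lid1 (a joint): Angle of lid 1, counted from the yellow block: 0 shut, positive with its free edge raised (starts 0.45 to 0.95, stop at 1.6). Blue plate 32 mm along the row, 54 mm across, 4 mm thick. Hinge along organiser y at x = -85 mm, z = 34 mm, on the lid's edge nearest the yellow block. Slight hinge friction (0.006 N m), no spring: it stays where it is left.
- lid1_edge (a point): Middle of lid 1's free edge (white thumb tab), on its upper face, 33 mm from the hinge; at organiser x = -52 mm, y = 0, z = 38 mm when shut, level and flush with the yellow block's top.
- lid2 (a joint): Angle of lid 2, counted from the yellow block: 0 shut, positive with its free edge raised (starts 0.45 to 0.95, stop at 1.6). Blue plate 32 mm along the row, 54 mm across, 4 mm thick. Hinge along organiser y at x = -48 mm, z = 34 mm, on the lid's edge nearest the yellow block. Slight hinge friction (0.006 N m), no spring: it stays where it is left.
- lid2_edge (a point): Middle of lid 2's free edge (white thumb tab), on its upper face, 33 mm from the hinge; at organiser x = -15 mm, y = 0, z = 38 mm when shut, level and flush with the yellow block's top.
- lid3 (a joint): Angle of lid 3, counted from the yellow block: 0 shut, positive with its free edge raised (starts 0.45 to 0.95, stop at 1.6). Blue plate 32 mm along the row, 54 mm across, 4 mm thick. Hinge along organiser y at x = -11 mm, z = 34 mm, on the lid's edge nearest the yellow block. Slight hinge friction (0.006 N m), no spring: it stays where it is left.
- lid3_edge (a point): Middle of lid 3's free edge (white thumb tab), on its upper face, 33 mm from the hinge; at organiser x = 22 mm, y = 0, z = 38 mm when shut, level and flush with the yellow block's top.
- lid4 (a joint): Angle of lid 4, counted from the yellow block: 0 shut, positive with its free edge raised (starts 0.45 to 0.95, stop at 1.6). Blue plate 32 mm along the row, 54 mm across, 4 mm thick. Hinge along organiser y at x = 26 mm, z = 34 mm, on the lid's edge nearest the yellow block. Slight hinge friction (0.006 N m), no spring: it stays where it is left.
- lid4_edge (a point): Middle of lid 4's free edge (white thumb tab), on its upper face, 33 mm from the hinge; at organiser x = 59 mm, y = 0, z = 38 mm when shut, level and flush with the yellow block's top.
- lid5 (a joint): Angle of lid 5, counted from the yellow block: 0 shut, positive with its free edge raised (starts 0.45 to 0.95, stop at 1.6). Blue plate 32 mm along the row, 54 mm across, 4 mm thick. Hinge along organiser y at x = 63 mm, z = 34 mm, on the lid's edge nearest the yellow block. Slight hinge friction (0.006 N m), no spring: it stays where it is left.
- lid5_edge (a point): Middle of lid 5's free edge (white thumb tab), on its upper face, 33 mm from the hinge; at organiser x = 96 mm, y = 0, z = 38 mm when shut, level and flush with the yellow block's top.
- reagent: Bystander, loose: amber glass reagent bottle with blue cap, 48 mm diameter, 105 mm tall. Origin: centre of its underside, z up.
- beaker: Bystander, loose: open clear glass beaker, 60 mm diameter at the rim, 75 mm tall. Origin: centre of its underside, z up.
- tipbox: Bystander, loose: green pipette-tip box with clear cover, 57 x 87 mm, 46 mm tall. Origin: centre of its underside, z up.
There are look-alikes about, which are no part of the job. There is more than one size of the organiser; the job needs the middle-sized.

How it is judged (in metres and radians):
On the way, in this order (a step that is already met when the one before it is completed fails the run):
1. lid 1 from the yellow end is shut, before the others (value of joint lid1 below 0.12 rad), for 0.05 s.
2. lid 2 from the yellow end is shut next (value of joint lid2 below 0.12 rad), for 0.05 s.
3. lid 3 from the yellow end is shut next (value of joint lid3 below 0.12 rad), for 0.05 s.
4. lid 4 from the yellow end is shut next (value of joint lid4 below 0.12 rad), for 0.05 s.
5. lid 5 from the yellow end is shut next (value of joint lid5 below 0.12 rad), for 0.05 s.
At the end, for the whole second after the job is handed in: All five lids are shut (each below 0.12 rad, about 4 mm at the free edge), the organiser stands flat and at rest within 25 mm of where it was, and the bottle, beaker and tip box are within 20 mm of their places (value of joint each of lid1, lid2, lid3, lid4, lid5 below 0.12 rad and distance of organiser from where it was at the start of the episode below 0.025 m and height (world z) of organiser below 0.01 m and linear speed of organiser below 0.02 m/s and angle between organiser's own z axis and vertical below 0.05 rad and distance of each of reagent, beaker, tipbox from where it was at the start of the episode below 0.02 m); the robot touches nothing.
It fails at once if the organiser is lifted (10 mm), tipped (0.12 rad) or shoved (25 mm) (height (world z) of organiser above 0.01 m or angle between organiser's own z axis and vertical above 0.12 rad or distance of organiser from where it was at the start of the episode above 0.025 m).
It fails at once if a lid is bent back (beyond 1.25 rad) (value of joint any of lid1, lid2, lid3, lid4, lid5 above 1.25 rad).
It fails at once if the fingers press on the organiser or its lids with more than 40 N (contact force between the fingers and organiser above 40 N).
It fails at once if between the shutting of the first and the last lid, the TCP leaves the row (more than 130 mm above the bench) (value of joint lid1 below 0.12 rad and value of joint lid5 above 0.12 rad and z of the grasp point in the frame of organiser above 0.13 m).
It fails at once if the bottle, beaker or tip box is moved (20 mm), lifted or tipped (distance of any of reagent, beaker, tipbox from where it was at the start of the episode above 0.02 m or angle between any of reagent, beaker, tipbox's own z axis and vertical above 0.25 rad).
It also fails if it takes over 48 s, if anything falls off the work surface, if the arm or the gripper's body presses on something with over 40 N, if the wrist force passes 120 N, or if a joint passes its speed limit or range.

## Robot

A 6-joint arm with a two-finger parallel gripper is mounted at the origin on the work surface. World frame = base frame: x ahead of the robot, y to its left, z up, the work surface at z = 0. Lengths are in m, angles in degrees, forces in N, time in s.
With the tool pointing down it reaches from about 0.375 to 0.9 m from the base axis. Payload 3.1 kg.
Tool frame: the origin (TCP) lies between the finger pads, 19 mm behind the fingertips; this is the grasp point; z points along the fingers, y is the line along which they close (so a half turn about z gives the same grasp; the last joint's range is limited). The gripper opens to 85 mm and grips with 20 to 120 N. Pads are 22 mm wide; open, the fingers measure 114 mm over their backs; the gripper's body (76 mm by 85 mm) begins 54 mm behind the grasp point. The pads swing forward as they close: fully open they stand 13 mm farther back than shut.
Start: joints at [-87.29, 30.224, 82.088, -0, 67.689, -10.227], TCP at [0.14, -0.609, 0.25] pointing down, gripper open.
Joint ranges: [-176.69, 176.69], [-43.24, 126.21], [12.49, 139.97], [-82, 262], [0, 151.66], [-163.58, 163.58]. Speed limits (degrees/s): [159.86, 159.86, 180, 180, 180, 180].

## Interface

Orientations are given as a 3x3 rotation matrix whose columns are the frame's x, y, z axes.
In Python, from cell import arm, cams, workorder gives the robot as it stands.
- The arm moves only by the shell command python3 -m inch 'ROWS' [OPENING] [FORCE]. ROWS is JSON, a list of rows, each a list of 4 numbers: the shift along the tool's x, y, z in m, then the turn about the tool's z in rad. A call has 1 to 12 rows; each row shifts and turns the commanded pose from where the row before left it, along the tool's axes as they then stand; what a row does not reach is not made up. A row lasts 1/8 s, in which the tool goes at most 62.5 mm and 10.7 degrees, less where a joint would pass 70% of its speed; a pose out of reach is approached as far as the arm can. A call with a gripper value outside its range is refused whole. OPENING is the finger opening in m, from 0 to 0.0854, set as the call begins (- or left out, the last holds). The fingers move at their own pace and stop on an object; FORCE is the grip in N (left out, the last holds). Time passes only in rows, so rows that do not move let the fingers close. It gives the time, the measured TCP pose, the force, the opening and the grip force at its end, in the units of the state.
- arm.get_state(): the state, without advancing time (a new reading comes with each control period).
- cams.read_camera(name): name is "side" or "top"; returns the picture (420x560x3 uint8, blue, green, red); there is no depth.
- cams.camera_params(name): a dict with "mtx" (3x3 intrinsics, pixels), "D" ([k1, k2, p1, p2, k3] as OpenCV has them; the pictures are not rectified), "rvec" (rotation vector, rad) and "tvec" (3), from world to camera coordinates, as OpenCV has them. Camera axes: x right, y down, z forward; pixel columns grow to the right and rows downward; lengths in m; the calibration is good to about 2 mm. A picture is of the moment at which its call begins. camera_params takes no time and is no camera call.
- workorder.hand_in(): hands the job in; it is judged then, once.
The state is a dict: "time": time; "qpos": joint angles; "qd": joint speeds; "joint_efforts": joint torques, N m; "tcp_pos": TCP position; "eef_rot": TCP orientation; "wrist_force": force on the tool from outside, world axes, zero at the start; "ft_torque": the same for the moment, N m; "opening": finger opening in m; "grip_force": force on a finger pad.
Only numpy, scipy, OpenCV 4.12 (cv2) and the standard library are available. Lean on these libraries where they do the work, as an engineer would, in place of code of your own. Each camera call takes 0.05 s, during which the arm holds its last target. There are 200 camera calls.

## Working session

There is one attempt and no reset: what is moved stays moved. The work goes in short steps, Python scripts to look and compute and a shell command to move; the robot and the scene stay as the last step left them, time stands still between calls to the robot, and variables do not carry over. Pictures are saved under pics/ and viewed, at most 10 in all, crops included, and the job is handed in when it is done.

```bash
mkdir -p pics; python3 - <<'E'
from cell import arm,cams
import cv2,numpy as np
for n in("top","side"):
    cv2.imwrite(f"pics/{n}0.png",cams.read_camera(n)); p=cams.camera_params(n)
    R=cv2.Rodrigues(np.array(p["rvec"]))[0]; print(n,p["mtx"],p["D"],-R.T@np.array(p["tvec"]).ravel())
s=arm.get_state();print(s["tcp_pos"],s["eef_rot"],s["time"],s["opening"])
E
```

```text
top [[544.86888946   0.         288.38801217]
 [  0.         544.86888946 207.61820072]
 [  0.           0.           1.        ]] [-0.03739795  0.          0.          0.          0.        ] [0.39927358 0.05415843 1.11107416]
side [[442.56273148   0.         288.46262626]
 [  0.         442.56273148 212.83183142]
 [  0.           0.           1.        ]] [-0.08030981  0.          0.          0.          0.        ] [0.13931832 0.53209517 0.49814448]
[ 0.13990406 -0.60850962  0.24911743] [[ 9.74623281e-01  2.23851394e-01 -1.18330306e-04]
 [ 2.23851177e-01 -9.74621272e-01  2.00669713e-03]
 [ 3.33874717e-04 -1.98226211e-03 -9.99997980e-01]] 0.1 0.08536173174666434
```

View pics/top0.png

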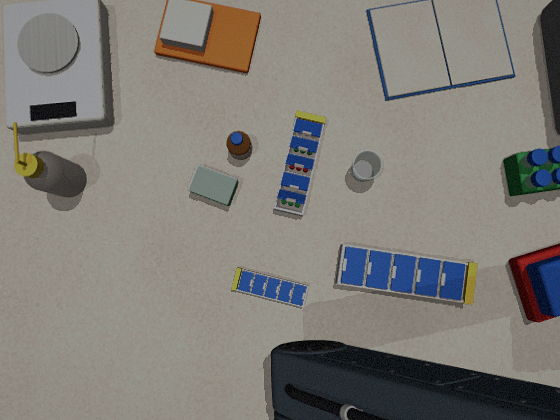

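View pics/side0.png

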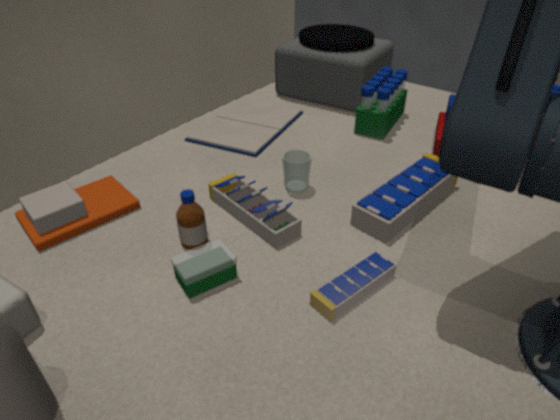

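The top picture shows the middle-sized organiser at about (300,163), with its yellow end at (310,117) and its lids ajar. The bottle is at (238,145), the tip box at (213,185) and the beaker at (367,165). The closed look-alikes are at (270,286) and (407,273).

```bash
cat > h.py <<'E'
from cell import arm,cams
import cv2,numpy as np
def ray(n,px,z):
    p=cams.camera_params(n);R=cv2.Rodrigues(np.array(p["rvec"]))[0];c=-R.T@np.array(p["tvec"]).ravel()
    u=cv2.undistortPoints(np.array(px,float).reshape(-1,1,2),np.array(p["mtx"]),np.array(p["D"])).reshape(-1,2)
    d=np.c_[u,np.ones(len(u))]@R
    return c+d*((z-c[2])/d[:,2])[:,None]
def blob(im,lo,hi,roi):
    x0,y0,x1,y1=roi;m=np.zeros(im.shape[:2],np.uint8)
    m[y0:y1,x0:x1]=cv2.inRange(cv2.cvtColor(im,cv2.COLOR_BGR2HSV),lo,hi)[y0:y1,x0:x1]
    c,_=cv2.findContours(m,cv2.RETR_EXTERNAL,cv2.CHAIN_APPROX_NONE)
    return max(c,key=cv2.contourArea) if c else None
E
python3 - <<'E'
from h import *
t=cv2.imread("pics/top0.png")
y=blob(t,(22,120,90),(35,255,255),(285,105,335,130))
b=cv2.boxPoints(cv2.minAreaRect(y));P=ray("top",b,.038);print("yellow",b.round(1),P.round(4),np.linalg.norm(P-np.roll(P,1,0),axis=1).round(4))
c=P.mean(0)
cr=cv2.resize(t[95:230,255:350],None,fx=4.4,fy=4.4,interpolation=2);cv2.imwrite("pics/crop.png",cr)
print("side yellow at z.038:")
s=cv2.imread("pics/side0.png");y=blob(s,(20,120,60),(35,255,255),(200,165,250,205))
print(cv2.boundingRect(y))
for n,px,z in[("bottlecap",(238,140),.105),("bottle",(238,147),.06),("tip",(213,186),.046),("beaker",(367,165),.075)]:print(n,ray("top",px,z).round(3))
E
```

```text
yellow [[294.7 116.3]
 [296.1 110.4]
 [325.4 117.2]
 [324.1 123.1]] [[ 0.6791  0.036   0.038 ]
 [ 0.6913  0.0334  0.038 ]
 [ 0.6781 -0.0257  0.038 ]
 [ 0.666  -0.023   0.038 ]] [0.0605 0.0125 0.0606 0.0125]
side yellow at z.038:
(209, 173, 27, 27)
bottlecap [[0.615 0.143 0.105]]
bottle [[0.611 0.147 0.06 ]]
tip [[0.535 0.196 0.046]]
beaker [[ 0.576 -0.104  0.075]]
```

View pics/crop.png

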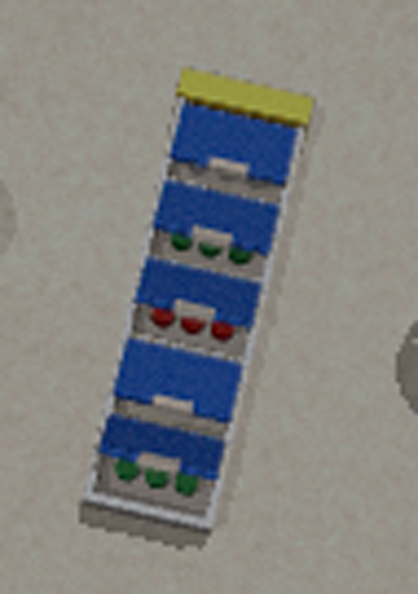

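The yellow block measures 60.5 x 12.5 mm, which matches the given 60 x 12 mm. The crop shows all five lids ajar and the far rim corners at crop pixels (88,500) and (212,527). Next I'll work out the row axis and the start point.

```bash
python3 - <<'E'
from h import *
f=ray("top",[(88/4.4+255,500/4.4+95),(212/4.4+255,527/4.4+95)],.034)
P=np.array([[.6791,.036],[.6913,.0334],[.6781,-.0257],[.666,-.023]])
yo=(P[1]+P[2])/2; fo=f.mean(0)[:2]
print("far",f.round(4),np.linalg.norm(f[0]-f[1]),"length",np.linalg.norm(fo-yo))
d=(fo-yo)/np.linalg.norm(fo-yo);print("row dir",d,"outer yellow end",yo)
R=np.array(arm.get_state()["eef_rot"]);tp=np.array(arm.get_state()["tcp_pos"])
print("turn about tool z",np.arctan2(*( [R[:2,1]@-d, R[:2,0]@-d])))
tgt=np.r_[yo-0.0*d,0.12]
print("target",tgt,"shift tool",R.T@(tgt-tp), "in turned tool frame", (tgt-tp)[:2]@-d)
E
```

```text
far [[0.4928 0.0733 0.034 ]
 [0.4812 0.0173 0.034 ]] 0.05720651416575601 length 0.2019924992940674
row dir [-0.9787173   0.20521317] outer yellow end [0.6847  0.00385]
turn about tool z 0.43244548115817666
target [0.6847  0.00385 0.12   ] shift tool [ 0.66800512 -0.47460943  0.13028152] in turned tool frame 0.4075369520874764
```

```bash
python3 -m inch '[[0.028,-0.02,0,0],[0.028,-0.02,0,0],[0.028,-0.02,0,0],[0.028,-0.02,0,0],[0.028,-0.02,0,0],[0.028,-0.02,0,0],[0.028,-0.02,0,0],[0.028,-0.02,0,0],[0.028,-0.02,0,0],[0.028,-0.02,0,0],[0.028,-0.02,0,0],[0.028,-0.02,0,0]]' 0 20
python3 -m inch '[[0.028,-0.02,0,0],[0.028,-0.02,0,0],[0.028,-0.02,0,0],[0.028,-0.02,0,0],[0.028,-0.02,0,0],[0.028,-0.02,0,0],[0.028,-0.02,0,0],[0,0,0.02,0.108],[0,0,0.02,0.108],[0,0,0.02,0.108],[0,0,0.02,0.108],[0,0,0,0]]'
cat > w.py <<'E'
from h import *
s=arm.get_state();R=np.array(s["eef_rot"]);tp=np.array(s["tcp_pos"]);d=np.array([-.9787,.2052])
print(s["time"],tp.round(4),"along/across row from yellow end",((tp[:2]-[.6847,.00385])@d).round(4),((tp[:2]-[.6847,.00385])@[-d[1],d[0]]).round(4))
print("turn err",np.arctan2(R[:2,1]@-d,R[:2,0]@-d),"to outer end, tool axes",(R.T@(np.array([.6847,.00385,.12])-tp)).round(4),s["opening"],np.array(s["wrist_force"]).round(2),np.array(s["qpos"]).round(0),R[:,2])
E
python3 w.py
```

```text
time: 1.6
tcp_pos: [0.4142, -0.2989, 0.2497]
eef_rot: [[0.975, 0.224, -0.0], [0.224, -0.975, 0.001], [-0.0, -0.001, -1.0]]
wrist_force: [0.2, 0.2, 0.3]
opening: -0.0001
grip_force: 0.0
time: 3.1
tcp_pos: [0.572, -0.1191, 0.1682]
eef_rot: [[0.979, -0.204, -0.004], [-0.204, -0.979, 0.002], [-0.005, -0.001, -1.0]]
wrist_force: [-0.2, 0.2, 0.1]
opening: 0.0002
grip_force: 0.0
3.1 [ 0.572  -0.1191  0.1682] along/across row from yellow end 0.0851 0.1434
turn err 0.0016644875284381362 to outer end, tool axes [ 0.0856 -0.1432  0.0479] 0.00018561204933277892 [-0.17  0.22  0.12] [-23.  33.  92.   0.  55.  79.] [-0.0044734   0.0018979  -0.99998819]
```

```bash
python3 -m inch '[[0.022,-0.036,0,0],[0.022,-0.036,0,0],[0.021,-0.036,0,0],[0.021,-0.035,0,0],[0,0,0.022,0],[0,0,0.022,0],[0,0,0.022,0],[0,0,0.012,0],[0,0,0.012,0],[0,0,0.006,0],[0,0,0,0],[0,0,0,0]]'; python3 w.py
python3 - <<'E'
from h import *
im=cams.read_camera("side");cv2.imwrite("pics/s1.png",cv2.resize(im[60:280,150:370],None,fx=2.7,fy=2.7))
E
```

```text
time: 4.6
tcp_pos: [0.6873, 0.0026, 0.0747]
eef_rot: [[0.979, -0.205, 0.001], [-0.205, -0.979, -0.0], [0.001, -0.0, -1.0]]
wrist_force: [0.0, -0.2, 0.2]
opening: -0.0
grip_force: 0.0
4.6 [0.6873 0.0026 0.0747] along/across row from yellow end -0.0028 0.0007
turn err 0.000494406125487686 to outer end, tool axes [-0.0027 -0.0007 -0.0453] -9.441832265216164e-06 [ 0.02 -0.18  0.2 ] [-9. 47. 79.  0. 54. 93.] [ 1.19018473e-03 -1.87996419e-04 -9.99999274e-01]
```

View pics/s1.png

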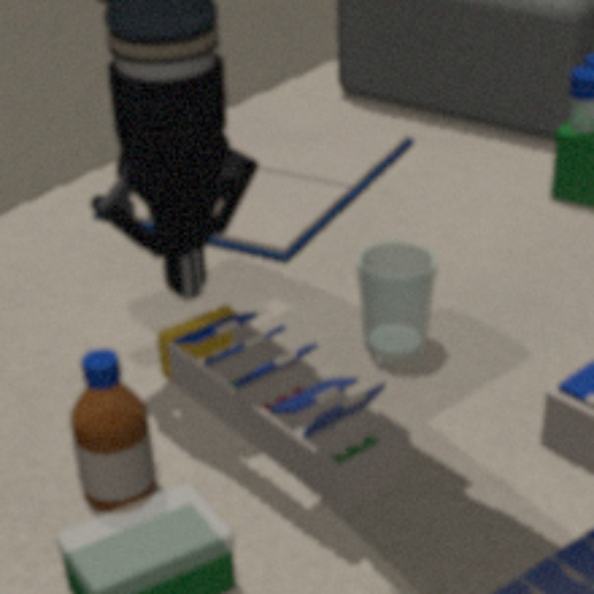

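The closed fingertips are over the yellow block, at about (185,290) in the crop, and clear of everything. I'll feel for the block's top to set the height.

```bash
python3 -m inch '[[0,0,0.005,0],[0,0,0.005,0],[0,0,0.004,0],[0,0,0,0]]' | egrep 'tcp|wrist'
for i in 1; do :; done
python3 -m inch '[[0,0,0.001,0],[0,0,0,0]]' | egrep 'tcp|wrist'
python3 -m inch '[[0,0,0.001,0],[0,0,0,0]]' | egrep 'tcp|wrist'
python3 -m inch '[[0,0,0.001,0],[0,0,0,0]]' | egrep 'tcp|wrist'
```

```text
tcp_pos: [0.6864, 0.0028, 0.0593]
wrist_force: [0.6, -0.4, 0.8]
tcp_pos: [0.6869, 0.0027, 0.059]
wrist_force: [-0.6, -0.7, 0.0]
tcp_pos: [0.6868, 0.0027, 0.058]
wrist_force: [0.1, 0.1, -0.6]
tcp_pos: [0.6868, 0.0027, 0.0569]
wrist_force: [0.7, -0.5, -0.3]
```

```bash
python3 -m inch '[[0,0,0.001,0],[0,0,0,0]]' | egrep 'tcp|wrist'
python3 -m inch '[[0,0,0.0005,0],[0,0,0,0]]' | egrep 'tcp|wrist'
```

```text
tcp_pos: [0.6868, 0.0027, 0.0568]
wrist_force: [-1.3, 0.2, 4.6]
tcp_pos: [0.6869, 0.0027, 0.0568]
wrist_force: [-2.2, -0.0, 6.8]
```

The fingertips touch the block at TCP z = 0.0568. I'll rise to about 1.3 mm above it and stroke along tool -x.

```bash
python3 -m inch '[[0,0,-0.0028,0],[0,0,0,0]]' | egrep 'tcp|wrist'
python3 -m inch '[[-0.006,0,0,0],[-0.006,0,0,0],[-0.006,0,0,0],[-0.006,0,0,0],[-0.006,0,0,0],[-0.006,0,0,0],[-0.006,0,0,0],[-0.006,0,0,0],[0,0,0,0]]' | egrep 'tcp|wrist'
python3 w.py
python3 - <<'E'
from h import *
im=cams.read_camera("side");cv2.imwrite("pics/s2.png",cv2.resize(im[100:280,180:360],None,fx=3.3,fy=3.3))
E
```

```text
tcp_pos: [0.687, 0.0027, 0.0582]
wrist_force: [0.1, -0.5, -0.0]
tcp_pos: [0.6393, 0.0127, 0.0583]
wrist_force: [0.6, -0.2, 0.2]
7.775 [0.6393 0.0127 0.0583] along/across row from yellow end 0.0462 0.0007
turn err 0.0005229276468801006 to outer end, tool axes [ 0.0462 -0.0007 -0.0617] 0.0005437169034839968 [ 0.64 -0.24  0.23] [-9. 46. 87. -0. 47. 93.] [-5.97368008e-04  8.57376601e-05 -9.99999818e-01]
```

View pics/s2.png

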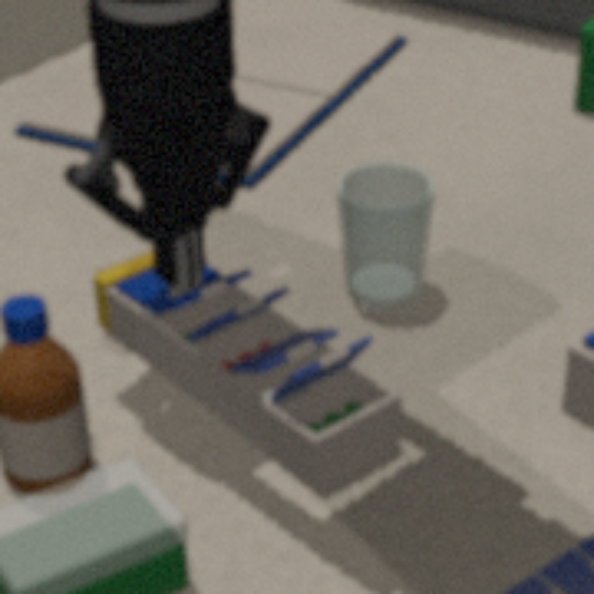

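Lid 1 lies flat at about (145,290) in the crop and the other four are still raised. The force is negligible, so I'll continue the stroke.

```bash
python3 -m inch '[[-0.006,0,0,0],[-0.006,0,0,0],[-0.006,0,0,0],[-0.006,0,0,0],[-0.006,0,0,0],[-0.006,0,0,0],[-0.006,0,0,0],[-0.006,0,0,0],[-0.006,0,0,0],[-0.006,0,0,0],[-0.006,0,0,0],[-0.006,0,0,0]]' | egrep 'tcp|wrist'
python3 w.py
python3 -m inch '[[-0.006,0,0,0],[-0.006,0,0,0],[-0.006,0,0,0],[-0.006,0,0,0],[-0.006,0,0,0],[-0.006,0,0,0],[-0.006,0,0,0],[-0.006,0,0,0],[-0.006,0,0,0],[-0.006,0,0,0],[-0.006,0,0,0],[0,0,0,0]]' | egrep 'tcp|wrist'
python3 w.py
python3 - <<'E'
from h import *
im=cams.read_camera("side");cv2.imwrite("pics/s3.png",cv2.resize(im[100:280,180:360],None,fx=3.3,fy=3.3))
E
```

```text
tcp_pos: [0.5689, 0.0274, 0.0583]
wrist_force: [-0.2, 0.4, -0.4]
9.325 [0.5689 0.0274 0.0583] along/across row from yellow end 0.1182 0.0007
turn err 0.0004887954719944486 to outer end, tool axes [ 0.1182 -0.0007 -0.0618] 0.00024045885040275747 [-0.24  0.41 -0.36] [-8. 42. 98. -0. 40. 93.] [-2.83682834e-04  3.47781248e-05 -9.99999959e-01]
tcp_pos: [0.5038, 0.041, 0.0582]
wrist_force: [0.8, -0.8, -0.6]
10.825 [0.5038 0.041  0.0582] along/across row from yellow end 0.1846 0.0007
turn err 0.0006385215837031318 to outer end, tool axes [ 0.1846 -0.0006 -0.062 ] 0.00022177389284945903 [ 0.8  -0.84 -0.57] [ -8.  40. 107.   0.  33.  94.] [-1.38848587e-03  2.09644332e-04 -9.99999014e-01]
```

View pics/s3.png

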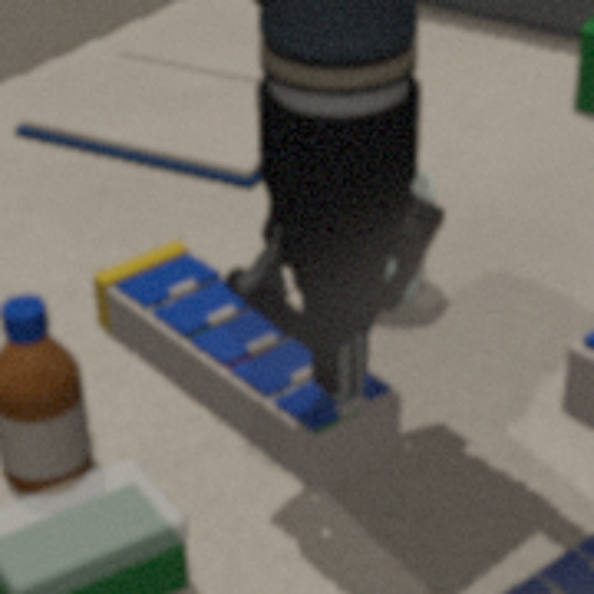

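Lids 1 to 4 lie flat and lid 5 is down under the fingers at about (345,400) in the crop. I'll finish the stroke and draw clear.

```bash
python3 -m inch '[[-0.006,0,0,0],[-0.006,0,0,0],[-0.004,0,0,0],[0,0,0,0],[0,0,-0.01,0],[0,0,-0.02,0],[0,0,-0.03,0],[0,0,-0.03,0],[0,0,-0.03,0],[0,0,-0.03,0],[0,0,0,0],[0,0,0,0]]' | egrep 'time|tcp|wrist'
python3 -m inch '[[0,0.03,0,0],[0,0.03,0,0],[0,0.03,0,0],[0,0.03,0,0],[0,0.03,0,0],[0,0.03,0,0],[0,0,0,0],[0,0,0,0]]' | egrep 'time|tcp|wrist'
python3 - <<'E'
from h import *
im=cams.read_camera("side");t=cams.read_camera("top")
y=blob(t,(22,120,90),(35,255,255),(285,105,335,130))
if y is not None: print(ray("top",cv2.boxPoints(cv2.minAreaRect(y)),.038).mean(0))
cv2.imwrite("pics/s4.png",np.hstack([cv2.resize(im[130:280,180:310],None,fx=3,fy=3),cv2.resize(t[90:240,220:350],None,fx=3,fy=3)]))
E
```

```text
time: 12.38
tcp_pos: [0.4886, 0.0441, 0.2082]
wrist_force: [0.0, -0.1, 0.3]
time: 13.38
tcp_pos: [0.4516, -0.1314, 0.2074]
wrist_force: [0.1, -0.2, -0.6]
[0.67833467 0.00546806 0.038     ]
```

View pics/s4.png

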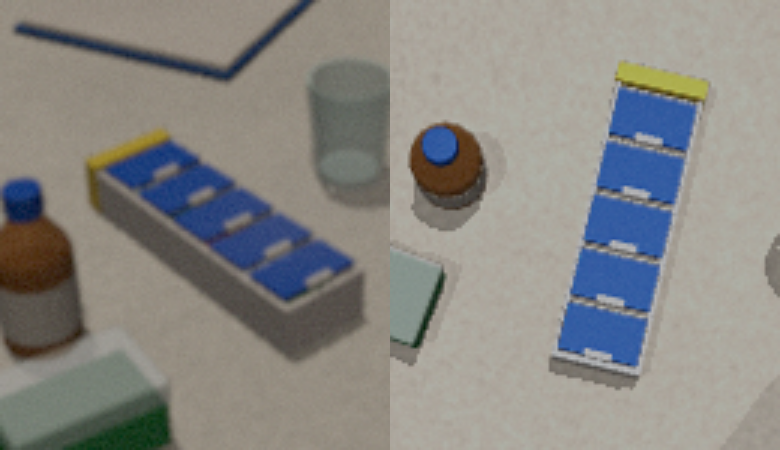

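Both views show all five lids flat. The yellow block is within 1 mm of its first measured position, and the bottle, beaker and tip box look untouched.

```bash
python3 -c "
from cell import workorder;print(workorder.hand_in())"
```

```text
the job is handed in; nothing more can be done
None
```

I shut all five lids in one light pass from the yellow end, drew the fingers clear, and handed the job in at about 13.5 s; the organiser shifted less than 1 mm and the bottle, beaker and tip box look untouched, but the hand-in gave no verdict.

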